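Lock a sloping document case with its slotted hasp and turn-catch

ROBOT

A 6-joint arm with a two-finger parallel gripper is mounted at the origin on the work surface. World frame = base frame: x ahead of the robot, y to its left, z up, the work surface at z = 0. Lengths are in m, angles in degrees, forces in N, time in s.
With the tool pointing down it reaches from about 0.325 to 0.775 m from the base axis. Payload 5.5 kg.
Tool frame: the origin (TCP) lies on the front face of the gripper's body, between the roots of the fingers; the fingertips stand 73 mm ahead of it and the grasp point (between the pads) lies env.hold_point_z ahead of it (env.hold_point_z is the distance from the TCP to the grasp point, in m); z points along the fingers, y is the direction in which the jaws open and shut (so a half turn about z gives the same grasp; the last joint's range is limited). The gripper opens to 85 mm and grips with 20 to 120 N. Pads are 22 mm wide; open, the fingers measure 114 mm over their backs; the gripper's body (76 mm by 85 mm) begins 54 mm behind the grasp point. The pads swing forward as they close: fully open they stand 13 mm farther back than shut.
Start: joints at [-66.561, 5.22, 70.514, -0, 104.267, -3.249], TCP at [0.269, -0.536, 0.304] pointing down, gripper open.
Joint ranges: [-164.24, 164.24], [-49.07, 125.15], [9.68, 141.18], [-86.29, 266.29], [3.28, 154.24], [-151.56, 151.56]. Speed limits (degrees/s): [147.25, 147.25, 172.46, 180, 180, 180].

INTERFACE

Orientations are given as [roll, pitch, yaw] about the fixed x, y, z axes, in that order (R = Rz(yaw) Ry(pitch) Rx(roll)).
In Python, from plant import env gives the robot as it stands. The module is installed in compiled form; this text tells all that it offers.
- The arm moves only by the tool servo_tool, never from a script. Its argument "steps" is a list of rows, each a list of 6 numbers: the shift along the tool's x, y, z in cm, then the turn, a rotation vector about the tool's x, y, z in rad. In form: [[tx, ty, tz, wx, wy, wz], ...]. A call has exactly 5 rows; each row shifts and turns the pose as measured when the row begins, along the tool's axes as they then stand; what a row does not reach is not made up. A row lasts 1/10 s, in which the tool goes at most 50 mm and 8.59 degrees, less where a joint would pass 70% of its speed; a pose out of reach is approached as far as the arm can. A call is refused whole if a number of a shift passes 5 or a number of a turn 0.15, either way. A call with a gripper value outside its range is refused whole. "grip" is the closure, from 0 (fully open) to 1 (shut), set as the call begins (left out, the last holds). The fingers move at their own pace and stop on an object; "squeeze" is the grip in N (left out, the last holds). Time passes only in rows, so rows that do not move let the fingers close, or fill a call up. It gives the time, the measured TCP pose, the force and the opening at its end, in the units of the state.
- env.read_state(): the state, without advancing time (a new reading comes with each control period).
- env.get_image(name): name is "scene" or "top" or "wrist"; returns a dict with "pixels" (384x512x3 uint8, blue, green, red), "fx", "fy", "cx", "cy" (pixels), "distortion" ([k1, k2, p1, p2, k3] as OpenCV has them; the pictures are not rectified), "origin" and "rotation" of the camera in the world; the wrist camera has in their place "tool_from_camera" (4x4, takes a point from camera to tool coordinates, whose origin is the TCP and whose axes are the flange's). Camera axes: x right, y up, looking along -z (the intrinsics and any distortion apply to the point x, -y, -z); pixel columns grow to the right and rows downward; lengths in m; the calibration is good to about 2 mm. A picture is of the moment at which its call begins: read the wrist's pose just before it. There is no depth.
- env.sign_off(): hands the job in, once; it reports no verdict.
The state is a dict: "t": time; "joints": joint angles; "dq": joint speeds; "effort": joint torques, N m; "tcp_pos": TCP position; "eef_rot": TCP orientation; "wrist_force": force on the tool from outside, world axes, zero at the start; "ft_torque": the same for the moment, N m; "width": finger opening in m.
Only numpy, scipy, OpenCV 4.12 (cv2) and the standard library are available. Lean on these libraries where they do the work, as an engineer would, in place of code of your own. Each camera call takes 0.05 s, during which the arm holds its last target. There are 200 camera calls.

TASK

Lock the sloping document case: turn the red turn-catch on its front panel until it lines up with the slot in the steel hasp, swing the hasp over from the lid and down over the catch until it lies flat, then turn the catch fully crosswise so that it holds the hasp. Keep the lid shut and leave the other things on the table where they are.

Things in the scene. Friction and masses are not known exactly. Their poses are not given: they have to be found in the camera images.
- case: Sloping document case, fixed: dark body, 340 wide (y), 256 deep (x), 45 mm high in front, 193 behind. Origin: centre of underside; x from low front to high back, z up. Its top is one plane rising towards +x at 30 deg from level (outward normal leans 30 deg from vertical, to the front): first a fixed purple panel, 125 mm along the slope from the front edge (x -128, z 45 mm), then the lid.
- lid (a joint): Lid angle, rad: 0 shut; grows as its lower edge lifts about the hinge at the case's top back edge. Clear with a purple frame, 170 mm along the slope, flush with the panel, 0.8 kg, shut by its own weight. It carries the hasp.
- hasp (a joint): Hasp angle, rad: 0 flat over the panel, pointing down the slope; 1.57 square to the slope; to 2.9 thrown back over the lid. Level hinge line along the case's y. Stiff: stays where left; about 1 N at the tip swings it. At 0 the plate's upper face is 8 mm above the panel, a 4 mm gap under it.
- hasp_pivot (a point): Middle of the hasp's hinge line, at the lid's lower edge, 6 mm above the slope (case frame x -23, y 0, z 113 mm). Steel plate 4 mm thick (centred on the hinge line), 44 wide; slot 17 mm wide from 38 to 82 mm from the hinge line, end bar 82 to 94, yellow tongue 14 mm wide 94 to 116.
- hasp_tip (a point): End of the hasp's yellow tongue, on its centre line, 116 mm from the hinge line.
- catch (a joint): Red turn-catch angle, rad: 0 long side up and down the slope, in line with the hasp's slot; 1.57 fully crosswise. Grows anticlockwise seen looking squarely onto the panel; firm stops at 0 and 1.57. Stiff (0.06 Nm), stays where left. The hasp passes over the head only within about 0.14 rad of 0, and is held down once the catch is crosswise.
- catch_top (a point): Centre of the top of the red turn-catch, on its turning axis, which is square to the panel and meets it on its centre line, 60 mm down the slope from the lid's edge. Head: bar 32 x 12 mm, 20 high, from 10 to 30 mm above the panel (2 to 22 above the hasp's upper face when that is down), on a 10 mm neck. A white line on top marks the long side.
- bin_back: Bystander, to be left alone: clear bin of booklets with a purple index card, 170 x 100 x 118 mm, behind the case. Origin at the centre of its underside.
- bin_side: Bystander, to be left alone: clear bin of booklets with a yellow index card, 170 x 100 x 118 mm, on the right of the table. Origin at the centre of its underside.
- padlock: Bystander, to be left alone: small brass padlock lying flat, about 60 x 40 x 18 mm, in front of the case. Origin at the centre of its underside.
- stamp: Bystander, to be left alone: small wooden hand stamp, 40 mm across, 62 mm tall, in front of the case. Origin at the centre of its underside.
- stapler: Bystander, to be left alone: blue and black stapler, 130 x 34 x 57 mm, at the side of the table. Origin at the centre of its underside.
- card_tray: Bystander, to be left alone: blue tray of upright index cards, 120 x 90 x 75 mm, at the side of the table. Origin at the centre of its underside.

How it is judged (in metres and radians):
On the way, in this order (a step that is already met when the one before it is completed fails the run):
1. the turn-catch is lined up with the slot (within 0.15 rad of 0) (value of joint catch below 0.15 rad), for 0.1 s.
2. the hasp lies flat over the panel, with the catch's head through its slot (hasp angle below 0.08 rad) (value of joint hasp below 0.08 rad), for 0.1 s.
At the end, for the whole second after the job is handed in: The hasp lies flat over the panel (angle below 0.08 rad), the catch is crosswise above it (angle above 1.2 rad; 1.57 is its stop), the lid is shut (below 0.03 rad), and all are at rest (value of joint hasp below 0.08 rad and value of joint catch above 1.2 rad and value of joint lid below 0.03 rad and velocity of joint catch between -0.05 and 0.05 rad/s and velocity of joint hasp between -0.05 and 0.05 rad/s); the robot touches nothing.
It fails at once if the lid is opened (above 0.15 rad) (value of joint lid above 0.15 rad).
It fails at once if another thing on the table is shifted by more than 30 mm (distance of any of bin_back, bin_side, padlock, stamp, stapler, card_tray from where it was at the start of the episode above 0.03 m).
It also fails if it takes over 72 s, if anything falls off the work surface, if the arm or the gripper's body presses on something with over 40 N, if the wrist force passes 120 N, or if a joint passes its speed limit or range.

## Working session

There is one attempt and no reset: what is moved stays moved. The work goes in short steps, Python scripts to look and compute and a tool call to move; the robot and the scene stay as the last step left them, time stands still between calls to the robot, and variables do not carry over. Pictures are saved under pics/ and viewed, about 8 in all and at most 12, crops included, and the job is handed in when it is done.

Besides the shell and the picture viewer there is one more tool, called after "Request:" by a JSON object that holds its "method" and its "body". servo_tool: Moves the arm, as the interface text tells. Its arguments: {"type":"object","properties":{"steps":{"type":"array"},"grip":{"type":"number"},"squeeze":{"type":"number"}},"required":["steps"]}

```bash
mkdir -p pics; python3 - <<'E'
from plant import env
import cv2,numpy as np
s=env.read_state();print(s, env.hold_point_z)
ims=[]
for n in ["scene","top"]:
    d=env.get_image(n);cv2.imwrite(f"pics/{n}0.png",d["pixels"])
    print(n,d["fx"],d["fy"],d["cx"],d["cy"],d["distortion"],d["origin"],np.round(d["rotation"],4).tolist())
d=env.get_image("wrist");print(d["fx"],d["cx"],d["cy"],d["distortion"],d["tool_from_camera"])
E
```

```text
{'t': 0.0, 'joints': array([-6.65586188e+01,  5.26477367e+00,  7.05815933e+01,  1.11002120e-03,
        1.04267669e+02, -3.24895227e+00]), 'dq': array([-0.11542789, -0.0420466 , -0.0235152 ,  0.00757082, -0.00522629,
        0.00999995]), 'effort': array([-1.66357411e-03, -4.58722973e+01, -4.18034434e+01, -1.44347764e-04,
        1.13743648e-02, -3.02377771e-05]), 'tcp_pos': array([ 0.26944561, -0.53593985,  0.30273615]), 'eef_rot': array([-1.79886208e+02, -7.53753538e-03,  2.66905985e+01]), 'wrist_force': array([-0.09705974, -0.39356088, -0.9212295 ]), 'ft_torque': array([-0.04813913, -0.02851944, -0.02334722]), 'width': 0.08534304537507979} 0.0539
scene 477.28746060592294 477.28746060592294 258.08188742337035 192.20691540694688 [-0.0475029  0.         0.         0.         0.       ] [ 1.62289211 -0.48352029  1.12137193] [49.8226, -0.2056, 65.9531]
top 357.26306911845137 357.26306911845137 246.7441515297482 188.34757661625665 [-0.09317235  0.          0.          0.          0.        ] [ 3.68758669e-01 -9.26074918e-04  1.32816887e+00] [8.1175, -1.3723, -89.1374]
305.063852597376 254.49460845331706 190.71638676625247 [-0.0685012  0.         0.         0.         0.       ] [[-3.62034360e-04  9.60005505e-01  2.79980889e-01  6.95772138e-02]
 [ 9.99999899e-01  4.22477391e-04 -1.55533109e-04  5.56962422e-04]
 [-2.67598237e-04  2.79980805e-01 -9.60005561e-01 -7.00058089e-02]
 [ 0.00000000e+00  0.00000000e+00  0.00000000e+00  1.00000000e+00]]
```

View pics/scene0.png

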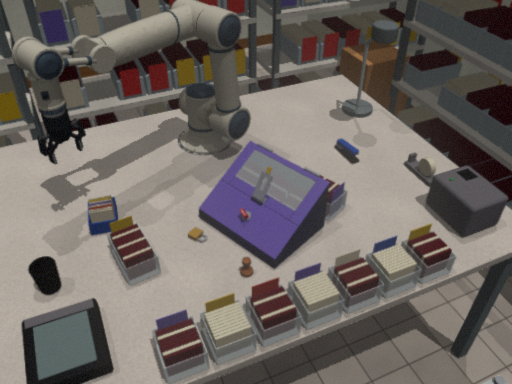

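View pics/top0.png

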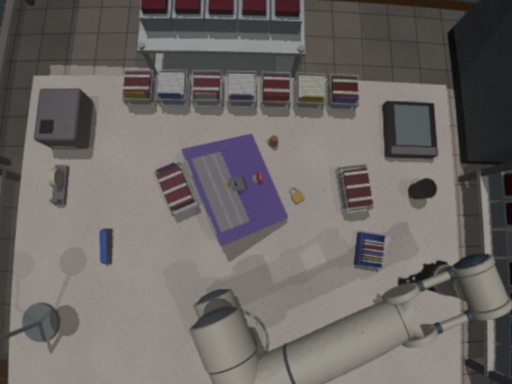

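The scene view shows the purple case with the hasp thrown back over the lid (grey plate near 262,185) and the red catch near (245,215). In the top view the case is near (235,190), catch near (258,178), and its low front faces image right (-y).

```bash
cat > h.py <<'E'
import cv2,numpy as np
from scipy.spatial.transform import Rotation as Ro
from plant import env
def rpy(a): return Ro.from_euler('xyz',a,degrees=True).as_matrix()
def grab(n):
    s=env.read_state(); d=env.get_image(n)
    if n=="wrist":
        T=np.eye(4);T[:3,:3]=rpy(s["eef_rot"]);T[:3,3]=s["tcp_pos"];T=T@np.array(d["tool_from_camera"])
        d["R"],d["o"]=T[:3,:3],T[:3,3]
    else: d["R"],d["o"]=rpy(d["rotation"]),np.array(d["origin"])
    d["K"]=np.array([[d["fx"],0,d["cx"]],[0,d["fy"],d["cy"]],[0,0,1]]);d["D"]=np.array(d["distortion"],float)
    return d
def rays(d,px):
    u=cv2.undistortPoints(np.array(px,float).reshape(-1,1,2),d["K"],d["D"])[:,0]
    return np.c_[u[:,0],-u[:,1],-np.ones(len(u))]@d["R"].T
def onz(d,px,z):
    r=rays(d,px);return d["o"]+r*((z-d["o"][2])/r[:,2])[:,None]
def onplane(d,px,p,n):
    r=rays(d,px);return d["o"]+r*(((p-d["o"])@n)/(r@n))[:,None]
def tri(d1,p1,d2,p2):
    a,b=rays(d1,[p1])[0],rays(d2,[p2])[0]
    t=np.linalg.lstsq(np.c_[a,-b],d2["o"]-d1["o"],rcond=None)[0]
    A,B=d1["o"]+t[0]*a,d2["o"]+t[1]*b
    return (A+B)/2,np.linalg.norm(A-B)
def proj(d,P):
    c=(np.atleast_2d(P)-d["o"])@d["R"]
    return cv2.projectPoints(c*[1,-1,-1],np.zeros(3),np.zeros(3),d["K"],d["D"])[0][:,0]
E
python3 - <<'E'
from h import *
t=grab("top");s=grab("scene")
for n,d,(x0,y0,x1,y1) in[("t",t,(170,120,300,250)),("s",s,(190,135,340,265))]:
    im=d["pixels"];hsv=cv2.cvtColor(im,cv2.COLOR_BGR2HSV)
    for c,m in [("purple",cv2.inRange(hsv,(115,90,40),(140,255,255))),("red",cv2.inRange(hsv,(0,150,110),(6,255,255))|cv2.inRange(hsv,(174,150,110),(180,255,255))),("yel",cv2.inRange(hsv,(15,120,90),(32,255,255)))]:
        k=np.zeros_like(m);k[y0:y1,x0:x1]=m[y0:y1,x0:x1]
        cs=sorted(cv2.findContours(k,0,1)[0],key=cv2.contourArea)[::-1][:3]
        for q in cs:
            if c=="purple":
                if cv2.contourArea(q)>2000: print(n,cv2.approxPolyDP(cv2.convexHull(q),4,True)[:,0].tolist())
            elif len(q)>2: print(n,c,cv2.contourArea(q),cv2.minAreaRect(q))
a=cv2.resize(t["pixels"][130:250,175:295],None,fx=4,fy=4,interpolation=2)
b=cv2.resize(s["pixels"][165:235,225:295],(400,400),interpolation=2)
cv2.imwrite("pics/c1.png",np.hstack([cv2.resize(a,(400,400)),b]))
E
```

```text
t [[251, 135], [286, 216], [221, 243], [183, 150]]
t red 1.5 ((258.5, 176.0), (1.0, 6.0), 0.0)
t yel 47.0 ((295.5, 197.0), (10.0, 7.0), 90.0)
t yel 4.5 ((227.25001525878906, 184.75003051757812), (2.8284268379211426, 2.1213202476501465), 45.0)
s [[250, 142], [328, 183], [275, 258], [200, 208]]
s yel 69.5 ((195.25001525878906, 232.75001525878906), (8.485280990600586, 10.60660171508789), 45.0)
s yel 10.5 ((268.3500061035156, 169.9499969482422), (2.5298221111297607, 6.008327484130859), 18.43494987487793)
```

View pics/c1.png

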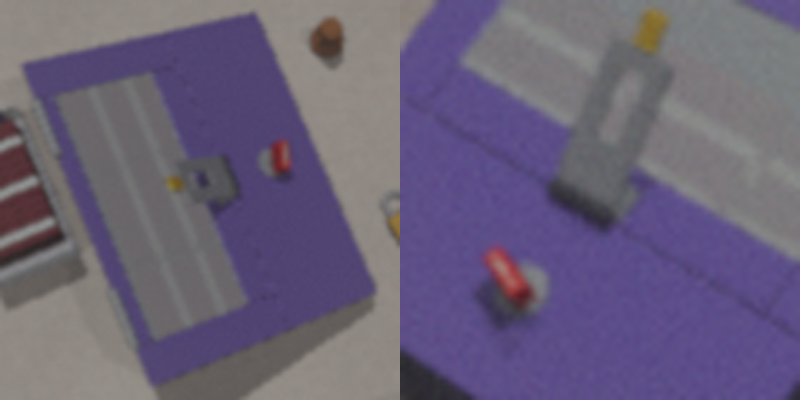

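Crop: the hasp is folded back over the lid, not quite flat (its tongue points up the slope, catch side down); the red catch lies partway to crosswise, top view about (258,177). Now the case pose.

```bash
python3 - <<'E'
from h import *
t=grab("top");s=grab("scene")
L=np.array([[-128,-170,45],[-128,170,45],[128,-170,193],[128,170,193]])/1000
# case x axis -> world +y-ish ; case +y -> world -x-ish
# top px: front corners (251,135) [far +x], (286,216); back (221,243),(183,150); case y+ = 90 ccw from case x
def fit(P):
    a=L[:,:2]-L[:,:2].mean(0);b=P[:,:2]-P[:,:2].mean(0)
    th=np.arctan2((a[:,0]*b[:,1]-a[:,1]*b[:,0]).sum(),(a*b).sum())
    R=Ro.from_euler('z',th).as_matrix();o=(P-L@R.T).mean(0)
    return th,o,np.linalg.norm(P-L@R.T-o,axis=1)
for d,px in[(t,[(251.5,135),(286.5,216),(183,150),(221,243.5)]),(s,[(275,258),(200,208),(328,183),(250,142)])]:
    P=np.array([onz(d,[p],z)[0] for p,z in zip(px,L[:,2])]);th,o,r=fit(P);print(np.degrees(th),o,r)
E
```

```text
113.65352022293325 [5.53775434e-01 4.83372686e-03 1.04083409e-17] [0.0079822  0.00837926 0.00777947 0.00785455]
113.29431917267652 [ 5.62240010e-01  5.67911601e-03 -6.93889390e-18] [0.00977989 0.00623062 0.00723019 0.00979994]
```

```bash
cat >> h.py <<'E'
import json,os
def case():
    c=json.load(open("case.json")) if os.path.exists("case.json") else [0.558,0.005,0.0,113.5]
    C=Ro.from_euler('z',c[3],degrees=True).as_matrix();return np.array(c[:3]),C
S3=np.sqrt(3)/2
def pt(along,y,h):
    "world point: along = mm down slope from lid edge, y mm, h mm above slope"
    o,C=case();p=np.array([-19.75-S3*along-.5*h,y,107.5-.5*along+S3*h])/1000
    return o+C@p
def ori(th,tilt=0):
    "tool down on panel, x up slope turned th rad about normal, then tilted (rad) about case y"
    o,C=case();R=np.array([[S3,0,-.5],[0,1,0],[.5,0,S3]])  # cols u,y,n
    return C@Ro.from_euler('y',tilt).as_matrix()@R@Ro.from_euler('z',th).as_matrix()@np.diag([1,-1,-1])
def rows(P,R,N):
    s=env.read_state();R0=rpy(s["eef_rot"]);p0=s["tcp_pos"];w=Ro.from_matrix(R0.T@R).as_rotvec()
    for i in range(N):
        Ri=R0@Ro.from_rotvec(w*i/N).as_matrix()
        if i%5==0 and i: print()
        print([round(float(v),2) for v in Ri.T@(P-p0)/N*100]+[round(float(v),3) for v in w/N],end=',')
    print("\n t",s["t"],"dist",np.linalg.norm(P-p0),"rot",np.linalg.norm(w),np.round(s["joints"],0),np.round(s["wrist_force"],1))
E
python3 - <<'E'
from h import *
print(pt(60,0,0))
rows(pt(55,0,200),ori(0),20)
E
```

```text
[ 0.5865949  -0.06076378  0.0775    ]
[2.46, -0.93, 0.25, 0.02, 0.021, -0.074],[2.51, -0.74, 0.32, 0.02, 0.021, -0.074],[2.55, -0.55, 0.39, 0.02, 0.021, -0.074],[2.58, -0.35, 0.45, 0.02, 0.021, -0.074],[2.59, -0.15, 0.51, 0.02, 0.021, -0.074],
[2.58, 0.05, 0.56, 0.02, 0.021, -0.074],[2.56, 0.25, 0.61, 0.02, 0.021, -0.074],[2.52, 0.45, 0.66, 0.02, 0.021, -0.074],[2.46, 0.65, 0.7, 0.02, 0.021, -0.074],[2.39, 0.84, 0.74, 0.02, 0.021, -0.074],
[2.31, 1.03, 0.77, 0.02, 0.021, -0.074],[2.21, 1.21, 0.79, 0.02, 0.021, -0.074],[2.09, 1.39, 0.81, 0.02, 0.021, -0.074],[1.97, 1.55, 0.83, 0.02, 0.021, -0.074],[1.83, 1.71, 0.83, 0.02, 0.021, -0.074],
[1.68, 1.86, 0.83, 0.02, 0.021, -0.074],[1.52, 1.99, 0.83, 0.02, 0.021, -0.074],[1.35, 2.12, 0.82, 0.02, 0.021, -0.074],[1.17, 2.22, 0.8, 0.02, 0.021, -0.074],[0.99, 2.32, 0.78, 0.02, 0.021, -0.074],
 t 0.35 dist 0.5281666120788597 rot 1.585779511546447 [-67.   5.  71.  -0. 104.  -3.] [ 0.4  0.7 -0.1]
```

Request:
{"method": "servo_tool", "body": {"steps": [[2.46,-0.93,0.25,0.02,0.021,-0.074],[2.51,-0.74,0.32,0.02,0.021,-0.074],[2.55,-0.55,0.39,0.02,0.021,-0.074],[2.58,-0.35,0.45,0.02,0.021,-0.074],[2.59,-0.15,0.51,0.02,0.021,-0.074]]}}

```text
t: 0.85
tcp_pos: [0.3585, -0.4377, 0.291]
eef_rot: [-175.4, -7.1, 48.1]
wrist_force: [-0.1, -0.5, -0.6]
width: 0.0856
```

Request:
{"method": "servo_tool", "body": {"steps": [[2.58,0.05,0.56,0.02,0.021,-0.074],[2.56,0.25,0.61,0.02,0.021,-0.074],[2.52,0.45,0.66,0.02,0.021,-0.074],[2.46,0.65,0.7,0.02,0.021,-0.074],[2.39,0.84,0.74,0.02,0.021,-0.074]]}}

```text
t: 1.35
tcp_pos: [0.4489, -0.3353, 0.2791]
eef_rot: [-173.7, -15.5, 69.9]
wrist_force: [-0.8, -0.5, 1.0]
width: 0.0852
```

Request:
{"method": "servo_tool", "body": {"steps": [[2.31,1.03,0.77,0.02,0.021,-0.074],[2.21,1.21,0.79,0.02,0.021,-0.074],[2.09,1.39,0.81,0.02,0.021,-0.074],[1.97,1.55,0.83,0.02,0.021,-0.074],[1.83,1.71,0.83,0.02,0.021,-0.074]]}}

```text
t: 1.85
tcp_pos: [0.5378, -0.2314, 0.2677]
eef_rot: [-175.5, -23.9, 92.6]
wrist_force: [0.5, -0.0, -0.1]
width: 0.0855
```

Request:
{"method": "servo_tool", "body": {"steps": [[1.68,1.86,0.83,0.02,0.021,-0.074],[1.52,1.99,0.83,0.02,0.021,-0.074],[1.35,2.12,0.82,0.02,0.021,-0.074],[1.17,2.22,0.8,0.02,0.021,-0.074],[0.99,2.32,0.78,0.02,0.021,-0.074]]}}

```text
t: 2.35
tcp_pos: [0.6254, -0.1263, 0.2564]
eef_rot: [179.1, -30.9, 117.2]
wrist_force: [0.6, -0.5, 0.3]
width: 0.0856
```

```bash
python3 - <<'E'
from h import *
rows(pt(55,0,200),ori(0),5)
d=grab("wrist");im=d["pixels"].copy()
for P in [pt(60,0,30),pt(0,0,6),pt(125,170,0),pt(125,-170,0),pt(0,170,0),pt(0,-170,0)]: print(proj(d,P).round(1))
cv2.imwrite("pics/w1.png",cv2.resize(im,(800,600)))
E
```

```text
[-0.37, -0.21, -0.15, -0.003, -0.003, 0.011],[-0.37, -0.21, -0.15, -0.003, -0.003, 0.011],[-0.37, -0.2, -0.15, -0.003, -0.003, 0.011],[-0.37, -0.2, -0.15, -0.003, -0.003, 0.011],[-0.38, -0.19, -0.15, -0.003, -0.003, 0.011],
 t 2.35 dist 0.02240065724401668 rot 0.05961665312824339 [-23.  26.  55.  24. 121. -41.] [ 0.6 -0.5  0.3]
[[246.4 224.4]]
[[250.9 147.7]]
[[ 75.4 263.3]]
[[414.7 282.9]]
[[ 61.1 137.3]]
[[442.1 158.8]]
```

View pics/w1.png

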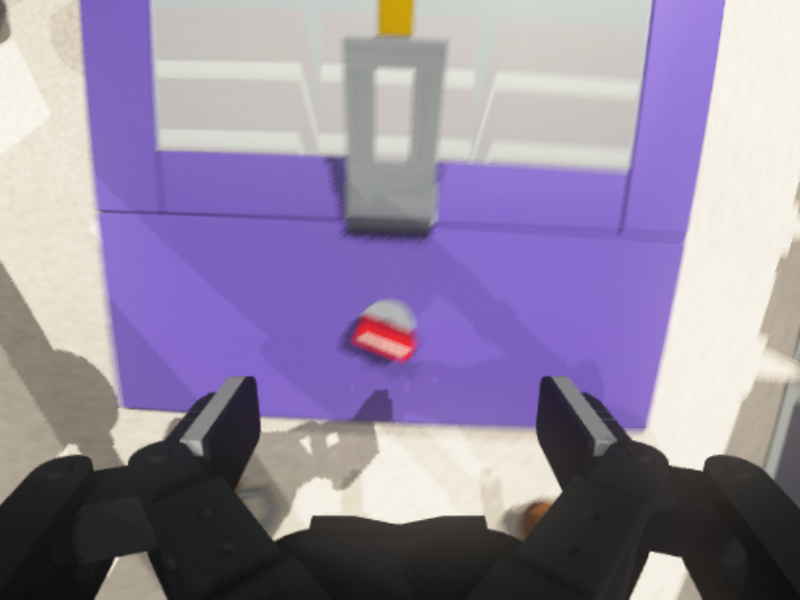

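Wrist view: hasp folded back in the middle (hinge about (390,225) of 800x600), catch at (385,340), with its white line sloping down to the right, so nearly crosswise. Front edge corners are at (120,407) and (645,428), lid-seam ends at (98,210) and (682,241). I'll refine the pose from these.

```bash
python3 - <<'E'
from h import *
d=grab("wrist");k=512/800
im=d["pixels"];hsv=cv2.cvtColor(im,cv2.COLOR_BGR2HSV)
px=np.array([(120,407),(645,428),(98,210),(682,241)])*k
L=np.array([[-128,170,45],[-128,-170,45],[-19.75,170,107.5],[-19.75,-170,107.5]])/1000
P=np.array([onz(d,[p],z)[0] for p,z in zip(px,L[:,2])])
a=L-L.mean(0);b=P-P.mean(0)
th=np.arctan2((a[:,0]*b[:,1]-a[:,1]*b[:,0]).sum(),(a[:,:2]*b[:,:2]).sum())
R=Ro.from_euler('z',th).as_matrix();o=(P-L@R.T).mean(0)
print(np.degrees(th),o,((P-L@R.T-o)@R*1000).round(1))
m=cv2.inRange(hsv,(0,150,90),(8,255,255))|cv2.inRange(hsv,(172,150,90),(180,255,255));m[:170]=0;m[250:]=0
q=max(cv2.findContours(m,0,1)[0],key=cv2.contourArea);r=cv2.minAreaRect(q);print(r)
w=cv2.inRange(hsv,(0,0,190),(180,130,255));x,y,ww,hh=cv2.boundingRect(q);w2=np.zeros_like(w);w2[y:y+hh,x:x+ww]=w[y:y+hh,x:x+ww]
h2=cv2.fillPoly(np.zeros_like(w),[cv2.convexHull(q)],255);w2&=h2
ys,xs=np.nonzero(w2);c=np.array([xs.mean(),ys.mean()]);print(len(xs),c)
vx=cv2.fitLine(np.c_[xs,ys].astype(np.float32),cv2.DIST_L2,0,.01,.01)[:2,0];print(vx)
# points on head-top plane
json.dump([o[0],o[1],0,float(np.degrees(th))],open("case.json","w"))
n=-ori(0)[:,2];p0=pt(60,0,30);u=ori(0)[:,0];cy=case()[1][:,1]
Q=onplane(d,[c,c+6*vx,c-6*vx],p0,n)
for z in Q: print("u,y mm",((z-p0)@u*1000).round(1),((z-p0)@cy*1000).round(1))
D=Q[1]-Q[2];ang=np.arctan2(D@cy,D@u);print("catch angle",ang%np.pi)
E
```

```text
114.56090557758942 [ 5.55591721e-01  1.21781020e-02 -6.93889390e-18] [[ 0.5 -2.3 -0. ]
 [ 2.5  1.7 -0. ]
 [-0.3 -3.3  0. ]
 [-2.7  4.  -0. ]]
((239.62071228027344, 220.9482879638672), (38.253238677978516, 19.498010635375977), 21.801410675048828)
129 [238.29457364 225.06976744]
[0.9243933 0.3814408]
u,y mm -5.9 6.0
u,y mm -7.7 1.4
u,y mm -4.1 10.6
catch angle 1.2020618727783672
```

The arm had settled further between the two grabs, so those pixels are stale; redo from one image.

```bash
python3 - <<'E'
from h import *
import pickle
env.get_image("wrist");d=grab("wrist");d2=grab("wrist");print(np.abs(d["o"]-d2["o"]))
pickle.dump(d,open("d.pkl","wb"))
cv2.imwrite("pics/w2.png",cv2.resize(d["pixels"],(800,600),interpolation=2))
E
```

```text
[0.00052157 0.00092855 0.00057967]
```

View pics/w2.png

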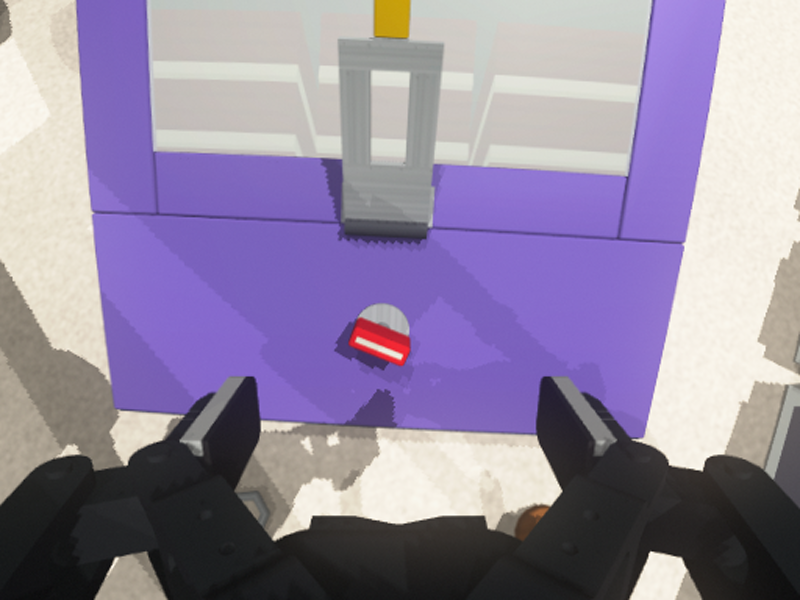

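Sharp now: front corners (114,409),(643,438); lid seam ends (93,211),(684,243); white line (356,339)-(403,358).

```bash
python3 - <<'E'
from h import *
import pickle
d=pickle.load(open("d.pkl","rb"));k=512/800
px=np.array([(114,409),(643,438),(93,211),(684,243)])*k
L=np.array([[-128,170,45],[-128,-170,45],[-19.75,170,107.5],[-19.75,-170,107.5]])/1000
P=np.array([onz(d,[p],z)[0] for p,z in zip(px,L[:,2])])
a=L-L.mean(0);b=P-P.mean(0)
th=np.arctan2((a[:,0]*b[:,1]-a[:,1]*b[:,0]).sum(),(a[:,:2]*b[:,:2]).sum())
R=Ro.from_euler('z',th).as_matrix();o=(P-L@R.T).mean(0)
print(np.degrees(th),o,((P-L@R.T-o)@R*1000).round(1))
json.dump([o[0],o[1],0,float(np.degrees(th))],open("case.json","w"))
n=-ori(0)[:,2];p0=pt(60,0,30);u=ori(0)[:,0];cy=case()[1][:,1]
Q=onplane(d,np.array([(379.5,348.5),(356,339),(403,358)])*k,p0,n)
for z in Q: print("u,y mm",((z-p0)@u*1000).round(1),((z-p0)@cy*1000).round(1))
D=Q[1]-Q[2];print("catch angle",np.arctan2(D@cy,D@u)%np.pi)
# hasp tongue: find yellow lower edge mid and angle from bar edge pixel (391,38)->dist 94 on y=0 plane
for p,r in [((391,40),94),((390,165),38),((391,70),82)]:
    X=onplane(d,[np.array(p)*k],p0,cy)[0];e=X-pt(0,0,6);print("r",np.linalg.norm(e)*1000,"ang",np.arctan2(e@n,-e@u))
E
```

```text
113.56132421695527 [ 5.53963645e-01  5.93973196e-03 -6.93889390e-18] [[-0.3 -0.6 -0. ]
 [ 0.1  0.9 -0. ]
 [ 0.2 -1.8 -0. ]
 [-0.   1.4  0. ]]
u,y mm -1.2 -0.3
u,y mm 3.3 12.3
u,y mm -5.9 -12.9
catch angle 1.219444574766245
r 94.16952888940604 ang 2.630489859428873
r 36.29361549834465 ang -2.6713431345192946
r 79.67619889522102 ang 2.7359926406505832
```

```bash
python3 - <<'E'
from h import *
rows(pt(60.5,0,100),ori(1.22),15)
E
```

```text
[-0.15, -0.07, 0.63, -0.0, -0.001, -0.078],[-0.14, -0.09, 0.63, -0.0, -0.001, -0.078],[-0.14, -0.1, 0.63, -0.0, -0.001, -0.078],[-0.13, -0.11, 0.63, -0.0, -0.001, -0.078],[-0.12, -0.12, 0.63, -0.0, -0.001, -0.078],
[-0.11, -0.13, 0.63, -0.0, -0.001, -0.078],[-0.1, -0.13, 0.63, -0.0, -0.001, -0.078],[-0.08, -0.14, 0.63, -0.0, -0.001, -0.078],[-0.07, -0.15, 0.63, -0.0, -0.001, -0.078],[-0.06, -0.15, 0.63, -0.0, -0.001, -0.078],
[-0.05, -0.16, 0.63, -0.0, -0.001, -0.078],[-0.03, -0.16, 0.63, -0.0, -0.001, -0.078],[-0.02, -0.16, 0.63, -0.0, -0.001, -0.078],[-0.01, -0.16, 0.63, -0.0, -0.001, -0.078],[0.01, -0.16, 0.63, -0.0, -0.001, -0.078],
 t 2.6 dist 0.09754062882284728 rot 1.170146345245756 [-23.  26.  55.  23. 121. -41.] [0.6 0.4 0.9]
```

Request:
{"method": "servo_tool", "body": {"steps": [[-0.15,-0.07,0.63,0,-0.001,-0.078],[-0.14,-0.09,0.63,0,-0.001,-0.078],[-0.14,-0.1,0.63,0,-0.001,-0.078],[-0.13,-0.11,0.63,0,-0.001,-0.078],[-0.12,-0.12,0.63,0,-0.001,-0.078]], "grip": 0.5, "squeeze": 30}}

```text
t: 3.1
tcp_pos: [0.6145, -0.1266, 0.229]
eef_rot: [166.3, -27.1, 142.5]
wrist_force: [-0.4, -0.8, 0.1]
width: 0.0425
```

Request:
{"method": "servo_tool", "body": {"steps": [[-0.11,-0.13,0.63,0,-0.001,-0.078],[-0.1,-0.13,0.63,0,-0.001,-0.078],[-0.08,-0.14,0.63,0,-0.001,-0.078],[-0.07,-0.15,0.63,0,-0.001,-0.078],[-0.06,-0.15,0.63,0,-0.001,-0.078]]}}

```text
t: 3.6
tcp_pos: [0.6039, -0.1263, 0.2006]
eef_rot: [157.0, -19.0, 165.5]
wrist_force: [-0.4, 0.2, 0.1]
width: 0.0424
```

Request:
{"method": "servo_tool", "body": {"steps": [[-0.05,-0.16,0.63,0,-0.001,-0.078],[-0.03,-0.16,0.63,0,-0.001,-0.078],[-0.02,-0.16,0.63,0,-0.001,-0.078],[-0.01,-0.16,0.63,0,-0.001,-0.078],[0,-0.16,0.63,0,-0.001,-0.078]]}}

```text
t: 4.1
tcp_pos: [0.5939, -0.126, 0.1723]
eef_rot: [152.1, -8.3, -173.8]
wrist_force: [-0.1, -0.4, 0.6]
width: 0.0426
```

```bash
python3 - <<'E'
from h import *
env.get_image("wrist");env.get_image("wrist")
rows(pt(60.5,0,86),ori(1.22),5)
d=grab("wrist");print(env.read_state()["width"],proj(d,pt(60,0,30)))
cv2.imwrite("pics/w3.png",d["pixels"])
E
```

```text
[-0.24, 0.28, 0.56, -0.002, 0.004, 0.003],[-0.24, 0.28, 0.56, -0.002, 0.004, 0.003],[-0.24, 0.28, 0.56, -0.002, 0.004, 0.003],[-0.24, 0.28, 0.56, -0.002, 0.004, 0.003],[-0.24, 0.28, 0.56, -0.002, 0.004, 0.003],
 t 4.2 dist 0.03344373987489779 rot 0.026517692158053042 [ -24.   20.   70.   21.  110. -114.] [-0.1  0.3 -0.1]
0.04289414299088814 [[282.86271503 255.10713337]]
```

View pics/w3.png

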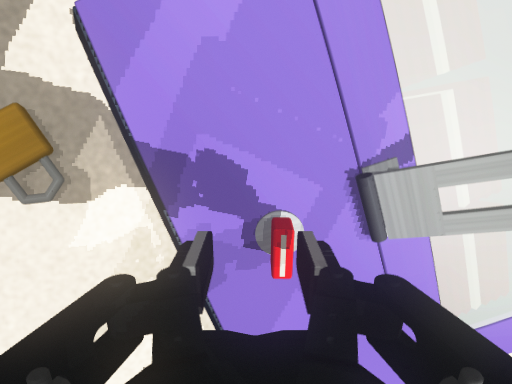

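Catch head at (283,249) is aligned with the jaws, 14 mm off in tool y; predicted (283,255), so good. Descend and grip.

Request:
{"method": "servo_tool", "body": {"steps": [[-0.22,0.28,0.4,0,0.003,0],[-0.22,0.28,0.4,0,0.003,0],[-0.22,0.28,0.5,0,0.003,0],[-0.2,0.28,0.6,0,0.003,0],[-0.2,0.28,0.6,0,0.003,0]]}}

```text
t: 4.75
tcp_pos: [0.6003, -0.1007, 0.1564]
eef_rot: [152.2, -9.3, -174.0]
wrist_force: [0.2, 0.1, 0.7]
width: 0.0427
```

```bash
python3 - <<'E'
from h import *
env.get_image("wrist");env.get_image("wrist")
rows(pt(60,0,86),ori(1.22),5)
E
```

```text
[-0.01, -0.02, 0.07, -0.002, 0.002, 0.001],[-0.01, -0.02, 0.07, -0.002, 0.002, 0.001],[-0.01, -0.02, 0.07, -0.002, 0.002, 0.001],[-0.01, -0.02, 0.07, -0.002, 0.002, 0.001],[-0.01, -0.02, 0.07, -0.002, 0.002, 0.001],
 t 4.85 dist 0.003818060266632895 rot 0.014783050247749552 [ -22.   21.   71.   21.  108. -112.] [-0.1 -0.7 -0.1]
```

Close, then turn clockwise (+tool z), 1.22 rad plus margin to the stop.

Request:
{"method": "servo_tool", "body": {"steps": [[0,-0.05,0.3,0,0,0],[0,0,0,0,0,0],[0,0,0,0,0,0],[0,0,0,0,0,0],[0,0,0,0,0,0]], "grip": 1, "squeeze": 30}}

```text
t: 5.35
tcp_pos: [0.5994, -0.0982, 0.153]
eef_rot: [152.1, -9.3, -173.9]
wrist_force: [-0.2, 1.8, -0.2]
width: 0.0111
```

Request:
{"method": "servo_tool", "body": {"steps": [[0,0,0,0,0,0.1],[0,0,0,0,0,0.1],[0,0,0,0,0,0.1],[0,0,0,0,0,0.1],[0,0,0,0,0,0.1]]}}

```text
t: 5.85
tcp_pos: [0.5994, -0.0978, 0.1532]
eef_rot: [159.7, -21.7, 158.1]
wrist_force: [0.6, 2.9, 0.8]
width: 0.0112
```

```bash
python3 - <<'E'
from h import *
print(env.read_state()["ft_torque"],env.read_state()["width"])
rows(pt(60,0,86),ori(0),10)
E
```

```text
[ 0.08850141 -0.03357141  0.04187049] 0.011212797817803861
[-0.01, -0.01, 0.0, 0.0, 0.001, 0.071],[-0.01, -0.01, 0.0, 0.0, 0.001, 0.071],[-0.01, -0.01, 0.0, 0.0, 0.001, 0.071],[-0.02, -0.01, 0.0, 0.0, 0.001, 0.071],[-0.02, -0.01, 0.0, 0.0, 0.001, 0.071],
[-0.02, -0.01, 0.0, 0.0, 0.001, 0.071],[-0.02, -0.01, 0.0, 0.0, 0.001, 0.071],[-0.02, -0.01, 0.0, 0.0, 0.001, 0.071],[-0.02, -0.0, 0.0, 0.0, 0.001, 0.071],[-0.02, -0.0, 0.0, 0.0, 0.001, 0.071],
 t 5.85 dist 0.0019000085058729704 rot 0.7099401535229136 [-21.  21.  72.  22. 108. -83.] [0.6 2.9 0.8]
```

Grip good (11 mm); continue.

Request:
{"method": "servo_tool", "body": {"steps": [[0,0,0,0,0,0.09],[0,0,0,0,0,0.09],[0,0,0,0,0,0.09],[0,0,0,0,0,0.09],[0,0,0,0,0,0.09]]}}

```text
t: 6.35
tcp_pos: [0.5996, -0.0974, 0.1533]
eef_rot: [172.1, -28.4, 129.3]
wrist_force: [0.4, 3.0, -0.6]
width: 0.011
```

Request:
{"method": "servo_tool", "body": {"steps": [[0,0,0,0,0,0.09],[0,0,0,0,0,0.09],[0,0,0,0,0,0.08],[0,0,0,0,0,0.05],[0,0,0,0,0,0]]}}

```text
t: 6.85
tcp_pos: [0.5999, -0.0972, 0.1534]
eef_rot: [-177.7, -29.4, 108.4]
wrist_force: [-0.6, -0.0, -0.4]
width: 0.0111
```

```bash
python3 - <<'E'
from h import *
print(env.read_state()["ft_torque"],env.read_state()["width"])
rows(pt(60,0,86),ori(0),5)
d=grab("wrist");cv2.imwrite("pics/w4.png",d["pixels"])
E
```

```text
[ 0.15719381 -0.35515822  1.21458764] 0.011083890534742
[-0.05, -0.01, 0.01, 0.001, 0.002, -0.016],[-0.05, -0.02, 0.01, 0.001, 0.002, -0.016],[-0.05, -0.02, 0.01, 0.001, 0.002, -0.016],[-0.05, -0.02, 0.01, 0.001, 0.002, -0.016],[-0.05, -0.02, 0.01, 0.001, 0.002, -0.016],
 t 6.85 dist 0.0025087404970680393 rot 0.07964893231236247 [-21.  21.  72.  22. 108. -37.] [-0.6 -0.  -0.4]
```

View pics/w4.png

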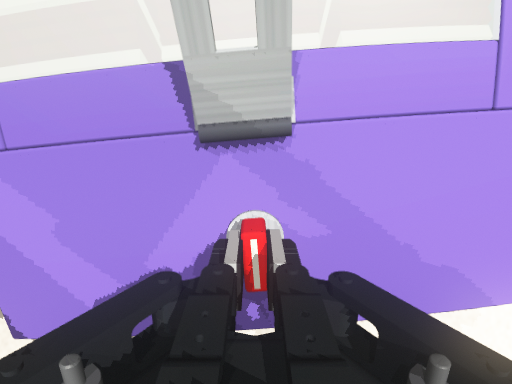

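Catch is against its 0 stop (torque about the axis rose, white line along the slope). Back off, release, rise and look at the hasp.

Request:
{"method": "servo_tool", "body": {"steps": [[0,0,0,0,0,-0.04],[0,0,0,0,0,-0.04],[0,0,0,0,0,0],[0,0,0,0,0,0],[0,0,0,0,0,0]]}}

```text
t: 7.4
tcp_pos: [0.5999, -0.0973, 0.1533]
eef_rot: [179.5, -29.5, 114.0]
wrist_force: [1.2, 2.2, -0.1]
width: 0.0114
```

Request:
{"method": "servo_tool", "body": {"steps": [[0,0,0,0,0,0],[0,0,0,0,0,0],[0,0,-1,0,0,0],[0,0,-2,0,0,0],[0,0,-2,0,0,0]], "grip": 0.5}}

```text
t: 7.9
tcp_pos: [0.6086, -0.1212, 0.196]
eef_rot: [179.9, -29.5, 113.7]
wrist_force: [0.6, -0.0, 0.4]
width: 0.0428
```

Request:
{"method": "servo_tool", "body": {"steps": [[1,0,-2.5,0,0,0],[2,0,-2.5,0,0,0],[2,0,-2,0,0,0],[2,0,0,0,0,0],[0.5,0,0,0,0,0]]}}

```text
t: 8.4
tcp_pos: [0.5965, -0.0974, 0.3028]
eef_rot: [179.7, -29.2, 113.5]
wrist_force: [-0.6, 0.3, 0.6]
width: 0.0427
```

```bash
python3 - <<'E'
from h import *
import pickle
env.get_image("wrist");env.get_image("wrist");env.get_image("wrist")
rows(pt(-15,0,200),ori(0),5)
d=grab("wrist");pickle.dump(d,open("d.pkl","wb"));print(env.read_state()["width"])
for a in (2.5,2.6,2.7,2.8): print(a,proj(d,[pt(r*np.cos(a),0,6+r*np.sin(a)) for r in(94,116)]).round(0).tolist())
hsv=cv2.cvtColor(d["pixels"],cv2.COLOR_BGR2HSV);m=cv2.inRange(hsv,(15,130,110),(32,255,255))
for q in cv2.findContours(m,0,1)[0]:
    if cv2.contourArea(q)>150: print(cv2.contourArea(q),cv2.minAreaRect(q))
cv2.imwrite("pics/w5.png",d["pixels"])
E
```

```text
[-0.02, 0.05, 0.26, 0.001, 0.002, -0.001],[-0.02, 0.05, 0.26, 0.001, 0.002, -0.001],[-0.02, 0.05, 0.26, 0.001, 0.002, -0.001],[-0.02, 0.05, 0.26, 0.001, 0.002, -0.001],[-0.02, 0.05, 0.26, 0.001, 0.002, -0.001],
 t 8.55 dist 0.013355572680540276 rot 0.013489419967106122 [-22.  18.  60.  24. 121. -36.] [-1.2 -0.7 -0.6]
0.04252596462142236
2.5 [[259.0, 116.0], [259.0, 89.0]]
2.6 [[259.0, 108.0], [259.0, 80.0]]
2.7 [[259.0, 101.0], [259.0, 72.0]]
2.8 [[258.0, 97.0], [259.0, 67.0]]
550.5 ((258.5, 88.5), (29.0, 19.0), 90.0)
```

View pics/w5.png

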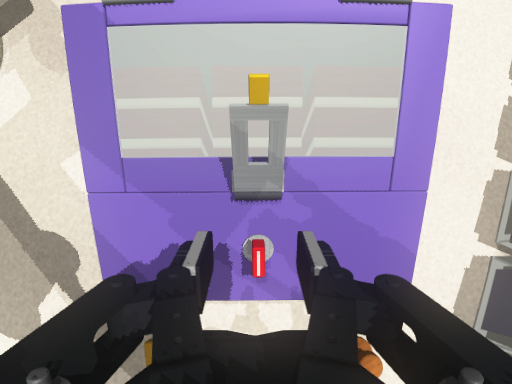

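Catch lined up (white line vertical at (259,260)); yellow tongue rows 74-103 at column 258.5 fits a hasp angle of about 2.67. Go to the tongue.

```bash
python3 - <<'E'
from h import *
a=2.67;print(pt(108*np.cos(a),0,6+108*np.sin(a)+66))
rows(pt(108*np.cos(a),0,6+108*np.sin(a)+66+20),ori(0),5)
E
```

```text
[0.55274888 0.00872535 0.26045105]
[1.63, 0.04, 1.41, 0.001, 0.002, -0.001],[1.63, 0.04, 1.41, 0.001, 0.002, -0.001],[1.63, 0.05, 1.41, 0.001, 0.002, -0.001],[1.62, 0.05, 1.42, 0.001, 0.002, -0.001],[1.62, 0.05, 1.42, 0.001, 0.002, -0.001],
 t 8.6 dist 0.10776511419019688 rot 0.012290000144494629 [-22.  18.  60.  24. 121. -36.] [ 1.1  0.1 -0.6]
```

Request:
{"method": "servo_tool", "body": {"steps": [[1.63,0.04,1.4,0,0.002,0],[1.63,0.04,1.4,0,0.002,0],[1.63,0.04,1.4,0,0.002,0],[1.63,0.05,1.4,0,0.002,0],[1.63,0.05,1.4,0,0.002,0]]}}

```text
t: 9.1
tcp_pos: [0.5566, -0.0029, 0.2688]
eef_rot: [-179.3, -30.3, 112.4]
wrist_force: [-0.1, 0.1, 0.7]
width: 0.0425
```

```bash
python3 - <<'E'
from h import *
env.get_image("wrist");env.get_image("wrist");env.get_image("wrist")
a=2.67
rows(pt(108*np.cos(a),0,6+108*np.sin(a)+66),ori(0),5)
E
```

```text
[0.12, 0.02, 0.27, -0.001, -0.001, -0.003],[0.12, 0.02, 0.27, -0.001, -0.001, -0.003],[0.12, 0.02, 0.27, -0.001, -0.001, -0.003],[0.12, 0.02, 0.27, -0.001, -0.001, -0.003],[0.12, 0.02, 0.27, -0.001, -0.001, -0.003],
 t 9.25 dist 0.014861106647934698 rot 0.016501453666008737 [-15.   9.  74.  26. 115. -30.] [ 0.2 -0.3  0.5]
```

Request:
{"method": "servo_tool", "body": {"steps": [[0.12,0.02,0.27,0,0,-0.003],[0.12,0.02,0.27,0,0,-0.003],[0.12,0.02,0.27,0,0,-0.003],[0.12,0.02,0.27,0,0,-0.003],[0.12,0.02,0.27,0,0,-0.003]]}}

```text
t: 9.75
tcp_pos: [0.5537, 0.0061, 0.2586]
eef_rot: [-179.7, -30.3, 113.3]
wrist_force: [0.5, 0.1, -0.5]
width: 0.0425
```

Request:
{"method": "servo_tool", "body": {"steps": [[0,0,0,0,0,0],[0,0,0,0,0,0],[0,0,0,0,0,0],[0,0,0,0,0,0],[0,0,0,0,0,0]], "grip": 1, "squeeze": 20}}

```text
t: 10.25
tcp_pos: [0.5547, 0.0068, 0.2588]
eef_rot: [-180.0, -30.3, 113.5]
wrist_force: [0.9, 1.2, -0.3]
width: 0.0132
```

```bash
cat > arc.py <<'E'
import sys
from h import *
s=env.read_state();o=pt(0,0,6);R=ori(0);u=R[:,0];n=-R[:,2]
e=s["tcp_pos"]-66e-3*n-o;print("r",np.linalg.norm(e)*1000,"a",np.arctan2(e@n,-e@u),"y",e@case()[1][:,1]*1000,"F",s["wrist_force"].round(1),"w",s["width"],"t",s["t"])
a,b,N,r,off=map(float,sys.argv[1:]);R0=rpy(s["eef_rot"])
p=[pt(r*np.cos(x),0,6+r*np.sin(x)+off) for x in np.linspace(a,b,int(N)+1)]
p[0]=s["tcp_pos"]
for i in range(int(N)):
    if i%5==0: print()
    print([round(float(v),2) for v in R0.T@(p[i+1]-p[i])*100]+[0,0,0],end=',')
E
python3 arc.py 2.67 1.9 15 108 66
```

```text
r 105.27561131082977 a 2.6579150034916488 y -1.0651143394965619 F [ 0.9  1.2 -0.3] w 0.013153508636058383 t 10.25

[0.04, -0.11, -0.5, 0, 0, 0],[-0.29, 0.0, -0.47, 0, 0, 0],[-0.31, 0.0, -0.46, 0, 0, 0],[-0.33, 0.0, -0.44, 0, 0, 0],[-0.36, 0.0, -0.42, 0, 0, 0],
[-0.38, 0.0, -0.41, 0, 0, 0],[-0.4, 0.0, -0.39, 0, 0, 0],[-0.42, 0.0, -0.37, 0, 0, 0],[-0.44, 0.0, -0.34, 0, 0, 0],[-0.45, 0.0, -0.32, 0, 0, 0],
[-0.47, 0.0, -0.3, 0, 0, 0],[-0.48, 0.0, -0.27, 0, 0, 0],[-0.5, 0.0, -0.25, 0, 0, 0],[-0.51, 0.0, -0.22, 0, 0, 0],[-0.52, 0.0, -0.2, 0, 0, 0],
```

Request:
{"method": "servo_tool", "body": {"steps": [[-0.15,0,-0.48,0,0,0],[-0.26,0,-0.47,0,0,0],[-0.29,0,-0.46,0,0,0],[-0.32,0,-0.44,0,0,0],[-0.35,0,-0.42,0,0,0]]}}

```text
t: 10.75
tcp_pos: [0.5647, -0.0158, 0.2703]
eef_rot: [-179.8, -30.4, 113.4]
wrist_force: [2.4, 2.1, -3.7]
width: 0.0133
```

Request:
{"method": "servo_tool", "body": {"steps": [[-0.37,0,-0.41,0,0,0],[-0.4,0,-0.39,0,0,0],[-0.42,0,-0.37,0,0,0],[-0.44,0,-0.34,0,0,0],[-0.45,0,-0.32,0,0,0]]}}

```text
t: 11.25
tcp_pos: [0.5766, -0.0431, 0.276]
eef_rot: [-179.8, -30.4, 113.4]
wrist_force: [2.6, 2.4, -3.9]
width: 0.0132
```

```bash
python3 arc.py 2.18 1.2 20 107 66
```

```text
r 106.15037334949841 a 2.1106657363271952 y -1.189550124833305 F [ 2.6  2.4 -3.9] w 0.013207344747766013 t 11.25

[0.23, -0.12, 0.04, 0, 0, 0],[-0.45, 0.0, -0.27, 0, 0, 0],[-0.46, 0.0, -0.25, 0, 0, 0],[-0.47, 0.0, -0.23, 0, 0, 0],[-0.48, 0.0, -0.2, 0, 0, 0],
[-0.49, 0.0, -0.18, 0, 0, 0],[-0.5, 0.0, -0.15, 0, 0, 0],[-0.51, 0.0, -0.13, 0, 0, 0],[-0.51, 0.0, -0.1, 0, 0, 0],[-0.52, 0.0, -0.08, 0, 0, 0],
[-0.52, 0.0, -0.05, 0, 0, 0],[-0.52, 0.0, -0.03, 0, 0, 0],[-0.52, 0.0, -0.0, 0, 0, 0],[-0.52, 0.0, 0.02, 0, 0, 0],[-0.52, 0.0, 0.05, 0, 0, 0],
[-0.52, 0.0, 0.07, 0, 0, 0],[-0.51, 0.0, 0.1, 0, 0, 0],[-0.51, 0.0, 0.13, 0, 0, 0],[-0.5, 0.0, 0.15, 0, 0, 0],[-0.49, 0.0, 0.17, 0, 0, 0],
```

Swinging nicely with small forces; at 2.11. Continue.

Request:
{"method": "servo_tool", "body": {"steps": [[-0.46,0,-0.26,0,0,0],[-0.47,0,-0.25,0,0,0],[-0.48,0,-0.22,0,0,0],[-0.49,0,-0.2,0,0,0],[-0.5,0,-0.18,0,0,0]]}}

```text
t: 11.75
tcp_pos: [0.588, -0.069, 0.2738]
eef_rot: [-179.9, -30.4, 113.5]
wrist_force: [1.9, 2.7, -3.2]
width: 0.0127
```

Request:
{"method": "servo_tool", "body": {"steps": [[-0.5,0,-0.15,0,0,0],[-0.51,0,-0.13,0,0,0],[-0.51,0,-0.1,0,0,0],[-0.52,0,-0.08,0,0,0],[-0.52,0,-0.05,0,0,0]]}}

```text
t: 12.25
tcp_pos: [0.5986, -0.0933, 0.2649]
eef_rot: [-179.9, -30.5, 113.5]
wrist_force: [1.5, 4.3, -2.7]
width: 0.0131
```

```bash
python3 arc.py 1.57 0.5 20 107 66
```

```text
r 108.83828398522064 a 1.5850899535056349 y -1.264313216231702 F [ 1.5  4.3 -2.7] w 0.013089444356395287 t 12.25

[-0.74, -0.13, 0.19, 0, 0, 0],[-0.57, 0.0, 0.04, 0, 0, 0],[-0.57, 0.0, 0.07, 0, 0, 0],[-0.56, 0.0, 0.1, 0, 0, 0],[-0.56, 0.0, 0.13, 0, 0, 0],
[-0.55, 0.0, 0.16, 0, 0, 0],[-0.54, 0.0, 0.19, 0, 0, 0],[-0.53, 0.0, 0.22, 0, 0, 0],[-0.52, 0.0, 0.25, 0, 0, 0],[-0.5, 0.0, 0.27, 0, 0, 0],
[-0.49, 0.0, 0.3, 0, 0, 0],[-0.47, 0.0, 0.33, 0, 0, 0],[-0.45, 0.0, 0.35, 0, 0, 0],[-0.43, 0.0, 0.38, 0, 0, 0],[-0.41, 0.0, 0.4, 0, 0, 0],
[-0.39, 0.0, 0.42, 0, 0, 0],[-0.37, 0.0, 0.44, 0, 0, 0],[-0.34, 0.0, 0.46, 0, 0, 0],[-0.32, 0.0, 0.48, 0, 0, 0],[-0.29, 0.0, 0.49, 0, 0, 0],
```

Request:
{"method": "servo_tool", "body": {"steps": [[-0.57,0,0.04,0,0,0],[-0.57,0,0.06,0,0,0],[-0.57,0,0.08,0,0,0],[-0.56,0,0.11,0,0,0],[-0.56,0,0.14,0,0,0]]}}

```text
t: 12.75
tcp_pos: [0.6085, -0.1162, 0.2479]
eef_rot: [179.9, -30.3, 113.6]
wrist_force: [2.1, 0.6, 1.6]
width: 0.0127
```

Request:
{"method": "servo_tool", "body": {"steps": [[-0.55,0,0.17,0,0,0],[-0.54,0,0.2,0,0,0],[-0.53,0,0.22,0,0,0],[-0.52,0,0.25,0,0,0],[-0.5,0,0.27,0,0,0]]}}

```text
t: 13.25
tcp_pos: [0.6164, -0.1347, 0.2243]
eef_rot: [179.8, -30.1, 113.5]
wrist_force: [2.9, 0.5, 2.7]
width: 0.0129
```

```bash
python3 arc.py 1.07 0.3 15 107 66
```

```text
r 112.1890828367658 a 1.030073719887763 y -1.0415677241201182 F [2.9 0.5 2.7] w 0.012924627714039398 t 13.25

[0.16, -0.11, 0.51, 0, 0, 0],[-0.46, -0.0, 0.3, 0, 0, 0],[-0.44, -0.0, 0.32, 0, 0, 0],[-0.43, -0.0, 0.34, 0, 0, 0],[-0.41, -0.0, 0.37, 0, 0, 0],
[-0.39, -0.0, 0.39, 0, 0, 0],[-0.37, -0.0, 0.41, 0, 0, 0],[-0.35, -0.0, 0.42, 0, 0, 0],[-0.33, -0.0, 0.44, 0, 0, 0],[-0.3, -0.0, 0.46, 0, 0, 0],
[-0.28, -0.0, 0.47, 0, 0, 0],[-0.25, -0.0, 0.49, 0, 0, 0],[-0.23, -0.0, 0.5, 0, 0, 0],[-0.2, -0.0, 0.51, 0, 0, 0],[-0.18, -0.0, 0.52, 0, 0, 0],
```

Request:
{"method": "servo_tool", "body": {"steps": [[-0.3,0,0.4,0,0,0],[-0.34,0,0.4,0,0,0],[-0.38,0,0.4,0,0,0],[-0.38,0,0.41,0,0,0],[-0.37,0,0.42,0,0,0]]}}

```text
t: 13.75
tcp_pos: [0.6205, -0.1451, 0.1983]
eef_rot: [179.5, -29.4, 113.3]
wrist_force: [4.4, -3.2, 2.6]
width: 0.013
```

Request:
{"method": "servo_tool", "body": {"steps": [[-0.36,0,0.43,0,0,0],[-0.34,0,0.44,0,0,0],[-0.32,0,0.45,0,0,0],[-0.29,0,0.46,0,0,0],[-0.27,0,0.48,0,0,0]]}}

```text
t: 14.25
tcp_pos: [0.6225, -0.1499, 0.1676]
eef_rot: [179.5, -29.1, 113.1]
wrist_force: [3.7, -3.5, 1.0]
width: 0.0128
```

```bash
python3 arc.py 0.55 0.2 10 107 66
```

```text
r 114.54501282020254 a 0.5038851171841506 y -0.5348490796307429 F [ 3.7 -3.5  1. ] w 0.01280892498070394 t 14.25

[0.72, -0.06, 0.25, 0, 0, 0],[-0.17, -0.0, 0.33, 0, 0, 0],[-0.16, -0.0, 0.34, 0, 0, 0],[-0.15, -0.0, 0.34, 0, 0, 0],[-0.14, -0.0, 0.35, 0, 0, 0],
[-0.13, -0.0, 0.35, 0, 0, 0],[-0.11, -0.0, 0.36, 0, 0, 0],[-0.1, -0.0, 0.36, 0, 0, 0],[-0.09, -0.0, 0.36, 0, 0, 0],[-0.08, -0.0, 0.37, 0, 0, 0],
```

Request:
{"method": "servo_tool", "body": {"steps": [[-0.05,0,0.35,0,0,0],[-0.05,0,0.35,0,0,0],[-0.05,0,0.35,0,0,0],[-0.05,0,0.35,0,0,0],[-0.05,0,0.35,0,0,0]]}}

```text
t: 14.75
tcp_pos: [0.6214, -0.148, 0.1465]
eef_rot: [179.5, -28.6, 112.8]
wrist_force: [4.5, -3.8, 0.2]
width: 0.0126
```

Request:
{"method": "servo_tool", "body": {"steps": [[-0.05,0,0.35,0,0,0],[-0.05,0,0.35,0,0,0],[-0.05,0,0.35,0,0,0],[-0.05,0,0.35,0,0,0],[0,0,0,0,0,0]]}}

```text
t: 15.25
tcp_pos: [0.6196, -0.1438, 0.1284]
eef_rot: [179.6, -28.6, 112.6]
wrist_force: [3.8, -1.7, -0.5]
width: 0.0128
```

```bash
python3 arc.py 0.2 0.1 5 107 66; python3 - <<'E'
from h import *
d=grab("wrist");d2=grab("scene");cv2.imwrite("pics/w6.png",np.hstack([cv2.resize(d["pixels"],(480,360)),cv2.resize(d2["pixels"][150:240,215:295],(320,360),interpolation=2)]))
E
```

```text
r 115.4732184655525 a 0.15662163063589954 y -0.3196950783786334 F [ 3.8 -1.7 -0.5] w 0.01280702567004087 t 15.25

[0.88, -0.04, -0.14, 0, 0, 0],[-0.03, -0.0, 0.21, 0, 0, 0],[-0.03, -0.0, 0.21, 0, 0, 0],[-0.02, -0.0, 0.21, 0, 0, 0],[-0.02, -0.0, 0.21, 0, 0, 0],
```

View pics/w6.png

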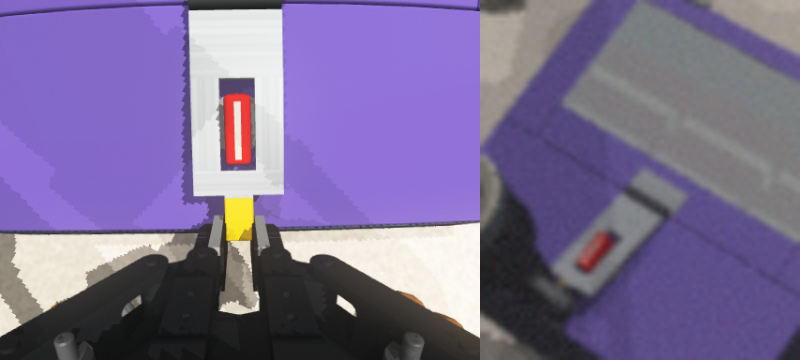

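Wrist view: the red head stands through the slot, tongue still slightly raised and held near its end. Release, rise, shut the fingers and press the tongue down.

Request:
{"method": "servo_tool", "body": {"steps": [[0,0,0,0,0,0],[0,0,0,0,0,0],[0,0,-0.5,0,0,0],[0,0,-1.5,0,0,0],[0,0,-1.5,0,0,0]], "grip": 0.4}}

```text
t: 15.85
tcp_pos: [0.623, -0.1576, 0.1572]
eef_rot: [-179.7, -29.1, 112.6]
wrist_force: [0.1, 0.0, -0.5]
width: 0.0512
```

Request:
{"method": "servo_tool", "body": {"steps": [[0.4,0,0,0,0,0],[0.4,0,0,0,0,0],[0.4,0,0,0,0,0],[0,0,0,0,0,0],[0,0,0,0,0,0]], "grip": 1}}

```text
t: 16.35
tcp_pos: [0.6183, -0.1468, 0.1645]
eef_rot: [-179.7, -29.1, 112.6]
wrist_force: [0.5, 0.3, -0.0]
width: 0.0003
```

```bash
python3 - <<'E'
from h import *
rows(pt(104,0,84),ori(0),10);print(env.read_state()["width"])
E
```

```text
[-0.05, 0.02, 0.38, 0.0, 0.002, -0.001],[-0.06, 0.02, 0.38, 0.0, 0.002, -0.001],[-0.06, 0.02, 0.38, 0.0, 0.002, -0.001],[-0.06, 0.02, 0.38, 0.0, 0.002, -0.001],[-0.06, 0.02, 0.38, 0.0, 0.002, -0.001],
[-0.06, 0.02, 0.38, 0.0, 0.002, -0.001],[-0.06, 0.02, 0.38, 0.0, 0.002, -0.001],[-0.06, 0.02, 0.38, 0.0, 0.002, -0.001],[-0.06, 0.02, 0.38, 0.0, 0.002, -0.001],[-0.06, 0.02, 0.38, 0.0, 0.002, -0.001],
 t 16.35 dist 0.038933875237131904 rot 0.021556236543753975 [-24.  26.  64.  21. 111. -43.] [ 0.5  0.3 -0. ]
0.0002965856640500922
```

Request:
{"method": "servo_tool", "body": {"steps": [[-0.06,0.02,0.38,0,0.002,0],[-0.06,0.02,0.38,0,0.002,0],[-0.06,0.02,0.38,0,0.002,0],[-0.06,0.02,0.38,0,0.002,0],[-0.06,0.02,0.38,0,0.002,0]]}}

```text
t: 16.85
tcp_pos: [0.6161, -0.1395, 0.1441]
eef_rot: [-179.7, -29.8, 112.6]
wrist_force: [0.2, 0.7, -0.2]
width: -0.0001
```

Request:
{"method": "servo_tool", "body": {"steps": [[-0.06,0.02,0.38,0,0.002,0],[-0.06,0.02,0.38,0,0.002,0],[-0.06,0.02,0.38,0,0.002,0],[-0.06,0.02,0.38,0,0.002,0],[-0.06,0.02,0.38,0,0.002,0]]}}

```text
t: 17.35
tcp_pos: [0.614, -0.1322, 0.1243]
eef_rot: [-179.6, -30.4, 112.6]
wrist_force: [0.6, -3.1, 11.0]
width: 0.0
```

Request:
{"method": "servo_tool", "body": {"steps": [[0,0,0.15,0,0,0],[0,0,0.1,0,0,0],[0,0,0.1,0,0,0],[0,0,0,0,0,0],[0,0,0,0,0,0]]}}

```text
t: 17.85
tcp_pos: [0.6138, -0.1322, 0.1248]
eef_rot: [-179.9, -30.2, 112.6]
wrist_force: [0.5, -1.5, 2.8]
width: -0.0004
```

```bash
python3 - <<'E'
from h import *
rows(pt(104,0,81),ori(0),5)
E
```

```text
[0.01, 0.01, -0.01, 0.001, -0.001, -0.003],[0.01, 0.01, -0.01, 0.001, -0.001, -0.003],[0.01, 0.01, -0.01, 0.001, -0.001, -0.003],[0.01, 0.01, -0.01, 0.001, -0.001, -0.003],[0.01, 0.01, -0.01, 0.001, -0.001, -0.003],
 t 17.85 dist 0.0009596801404569602 rot 0.015727682518587662 [-24.  26.  68.  21. 108. -44.] [ 0.5 -1.5  2.8]
```

Tips at 8 mm with contact force: consistent with flat. One firmer press, then retreat and look.

Request:
{"method": "servo_tool", "body": {"steps": [[0,0,0.2,0,0,0],[0,0,0.2,0,0,0],[0,0,0.3,0,0,0],[0,0,0.3,0,0,0],[0,0,0.3,0,0,0]]}}

```text
t: 18.35
tcp_pos: [0.6131, -0.1314, 0.1249]
eef_rot: [179.6, -29.4, 112.7]
wrist_force: [-1.9, -6.9, 12.2]
width: -0.0002
```

Request:
{"method": "servo_tool", "body": {"steps": [[0,0,-1.5,0,0,0],[0,0,-2,0,0,0],[0.5,0,0,0,0,0],[0.5,0,0,0,0,0],[0.5,0,0,0,0,0]], "grip": 0.5}}

```text
t: 18.85
tcp_pos: [0.6139, -0.1338, 0.1604]
eef_rot: [179.7, -29.6, 112.7]
wrist_force: [0.2, 0.1, 0.1]
width: 0.0424
```

```bash
python3 - <<'E'
from h import *
import pickle
env.get_image("wrist");env.get_image("wrist");env.get_image("wrist")
rows(pt(60,0,105),ori(0),10)
d=grab("wrist");pickle.dump(d,open("d.pkl","wb"))
for a in(0,.1,.2): print(a,[proj(d,[pt(r*np.cos(a),y,6+2+r*np.sin(a)) for r,y in((94,22),(94,-22),(116,0))]).round(0).tolist()])
cv2.imwrite("pics/w7.png",d["pixels"])
E
```

```text
[0.28, 0.01, 0.07, 0.001, 0.001, -0.001],[0.28, 0.01, 0.07, 0.001, 0.001, -0.001],[0.28, 0.01, 0.07, 0.001, 0.001, -0.001],[0.28, 0.01, 0.07, 0.001, 0.001, -0.001],[0.28, 0.01, 0.07, 0.001, 0.001, -0.001],
[0.28, 0.01, 0.07, 0.001, 0.001, -0.001],[0.28, 0.01, 0.07, 0.001, 0.001, -0.001],[0.28, 0.01, 0.07, 0.001, 0.001, -0.001],[0.28, 0.01, 0.07, 0.001, 0.001, -0.001],[0.28, 0.01, 0.07, 0.001, 0.001, -0.001],
 t 19.0 dist 0.028850829876413027 rot 0.018712448039195424 [-24.  24.  66.  21. 110. -43.] [-0.3 -0.8 -0.8]
0 [[[221.0, 230.0], [292.0, 229.0], [257.0, 261.0]]]
0.1 [[[219.0, 236.0], [294.0, 234.0], [257.0, 270.0]]]
0.2 [[[218.0, 240.0], [296.0, 239.0], [258.0, 278.0]]]
```

View pics/w7.png

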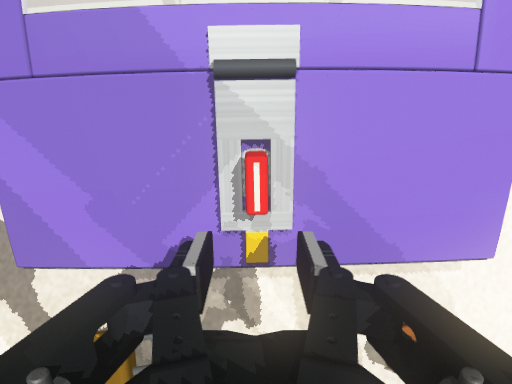

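End bar corners (220,230)/(292,230) and tongue tip row 262 match the predicted flat pose. Now to the catch.

Request:
{"method": "servo_tool", "body": {"steps": [[0.5,0.02,0.1,0,0.002,0],[0.6,0.02,0.1,0,0.002,0],[0.6,0.02,0.1,0,0.002,0],[0.6,0.02,0.2,0,0.002,0],[0.5,0.02,0.2,0,0,0]]}}

```text
t: 19.55
tcp_pos: [0.6031, -0.106, 0.1678]
eef_rot: [179.8, -30.2, 112.6]
wrist_force: [-0.4, -0.2, -0.2]
width: 0.0428
```

Request:
{"method": "servo_tool", "body": {"steps": [[0,0,0.3,0,0,0],[0,0,0.4,0,0,0],[0,0,0.4,0,0,0],[0,0,0.3,0,0,0],[0,0,0,0,0,0]]}}

```text
t: 20.05
tcp_pos: [0.5999, -0.098, 0.1547]
eef_rot: [179.8, -30.2, 112.7]
wrist_force: [-0.3, 0.5, -0.3]
width: 0.0426
```

```bash
python3 - <<'E'
from h import *
env.get_image("wrist");env.get_image("wrist")
rows(pt(60,0,86),ori(0),5)
E
```

```text
[-0.05, -0.01, 0.05, 0.002, -0.001, -0.003],[-0.05, -0.01, 0.05, 0.002, -0.001, -0.003],[-0.05, -0.01, 0.05, 0.002, -0.001, -0.003],[-0.05, -0.01, 0.05, 0.002, -0.001, -0.003],[-0.05, -0.01, 0.05, 0.002, -0.001, -0.003],
 t 20.15 dist 0.0032994351640186236 rot 0.017462558371367804 [-22.  21.  71.  22. 108. -41.] [-0.5 -0.2  0. ]
```

Request:
{"method": "servo_tool", "body": {"steps": [[-0.1,0,0.15,0,0,0],[-0.1,0,0,0,0,0],[0,0,0,0,0,0],[0,0,0,0,0,0],[0,0,0,0,0,0]], "grip": 1, "squeeze": 35}}

```text
t: 20.65
tcp_pos: [0.6007, -0.0996, 0.1531]
eef_rot: [179.8, -30.1, 112.7]
wrist_force: [-0.0, 0.3, 0.8]
width: 0.011
```

Request:
{"method": "servo_tool", "body": {"steps": [[0,0,0,0,0,-0.1],[0,0,0,0,0,-0.1],[0,0,0,0,0,-0.1],[0,0,0,0,0,-0.1],[0,0,0,0,0,-0.1]]}}

```text
t: 21.15
tcp_pos: [0.6008, -0.0995, 0.1531]
eef_rot: [163.8, -25.8, 146.0]
wrist_force: [-0.8, -0.7, -0.6]
width: 0.0113
```

Request:
{"method": "servo_tool", "body": {"steps": [[0,0,0,0,0,-0.1],[0,0,0,0,0,-0.1],[0,0,0,0,0,-0.1],[0,0,0,0,0,-0.1],[0,0,0,0,0,-0.1]]}}

```text
t: 21.65
tcp_pos: [0.6008, -0.0994, 0.1531]
eef_rot: [153.3, -14.6, 175.5]
wrist_force: [-0.1, 0.1, 0.5]
width: 0.0112
```

```bash
python3 - <<'E'
from h import *
print(env.read_state()["ft_torque"],env.read_state()["width"])
rows(pt(60,0,86),ori(1.57),5)
E
```

```text
[-0.18079991  0.06784325 -0.02289394] 0.011247972533716944
[0.01, -0.01, 0.03, 0.001, 0.002, -0.109],[0.01, -0.01, 0.03, 0.001, 0.002, -0.109],[0.02, -0.01, 0.03, 0.001, 0.002, -0.109],[0.02, -0.01, 0.03, 0.001, 0.002, -0.109],[0.02, -0.0, 0.03, 0.001, 0.002, -0.109],
 t 21.65 dist 0.001528751722085154 rot 0.546155621517482 [ -22.   21.   71.   22.  108. -101.] [-0.1  0.1  0.5]
```

Request:
{"method": "servo_tool", "body": {"steps": [[0,0,0,0,0,-0.11],[0,0,0,0,0,-0.11],[0,0,0,0,0,-0.11],[0,0,0,0,0,-0.11],[0,0,0,0,0,-0.1]]}}

```text
t: 22.15
tcp_pos: [0.6008, -0.0993, 0.1532]
eef_rot: [149.9, 1.0, -156.0]
wrist_force: [6.2, 1.9, 0.9]
width: 0.0111
```

Request:
{"method": "servo_tool", "body": {"steps": [[0,0,0,0,0,-0.03],[0,0,0,0,0,0],[0,0,0,0,0,0],[0,0,0,0,0,0],[0,0,0,0,0,0]]}}

```text
t: 22.65
tcp_pos: [0.6009, -0.0993, 0.1532]
eef_rot: [149.9, 1.8, -154.7]
wrist_force: [0.0, 1.8, 0.2]
width: 0.0116
```

```bash
python3 - <<'E'
from h import *
print(env.read_state()["ft_torque"],env.read_state()["width"])
rows(pt(60,0,86),ori(1.57),5)
E
```

```text
[-0.24790815  0.34653908 -0.74084213] 0.011649922295670145
[0.02, -0.0, 0.03, 0.001, 0.002, 0.008],[0.02, -0.0, 0.03, 0.001, 0.002, 0.008],[0.02, -0.0, 0.03, 0.001, 0.002, 0.008],[0.02, -0.0, 0.03, 0.001, 0.002, 0.008],[0.02, -0.0, 0.03, 0.001, 0.002, 0.008],
 t 22.65 dist 0.0016706083176976296 rot 0.0439188661181929 [ -22.   21.   71.   22.  108. -134.] [0.  1.8 0.2]
```

At the crosswise stop (reaction torque). Ease, release, retreat and check.

Request:
{"method": "servo_tool", "body": {"steps": [[0,0,0,0,0,0.04],[0,0,0,0,0,0],[0,0,0,0,0,0],[0,0,0,0,0,0],[0,0,0,0,0,0]]}}

```text
t: 23.15
tcp_pos: [0.6009, -0.0992, 0.1532]
eef_rot: [149.9, 0.7, -156.6]
wrist_force: [-0.6, -0.2, -0.0]
width: 0.011
```

Request:
{"method": "servo_tool", "body": {"steps": [[0,0,0,0,0,0],[0,0,0,0,0,0],[0,0,0,0,0,0],[0,0,-1,0,0,0],[0,0,-2,0,0,0]], "grip": 0.5}}

```text
t: 23.65
tcp_pos: [0.6058, -0.1127, 0.1776]
eef_rot: [149.7, 0.5, -156.5]
wrist_force: [0.1, 0.2, 0.1]
width: 0.0427
```

Request:
{"method": "servo_tool", "body": {"steps": [[0,0,-3,0,0,0.08],[0,0,-3,0,0,0.08],[0,0,-3,0,0,0.08],[0,0,-2,0,0,0.08],[0,0,0,0,0,0]]}}

```text
t: 24.15
tcp_pos: [0.628, -0.168, 0.2816]
eef_rot: [151.1, -8.7, -173.1]
wrist_force: [0.5, -0.3, -0.5]
width: 0.0426
```

```bash
python3 - <<'E'
from h import *
for _ in range(3): env.get_image("wrist")
d=grab("wrist");t=grab("top")
for a in(0,.1): print(a,[proj(d,[pt(r*np.cos(a),y,8+r*np.sin(a)) for r,y in((94,22),(94,-22),(116,0))]).round(0).tolist()])
print(proj(d,[pt(60,16,30),pt(60,-16,30)]).round(0).tolist(),env.read_state()["wrist_force"])
cv2.imwrite("pics/w8.png",d["pixels"])
g=cv2.imread("pics/top0.png");df=cv2.absdiff(g,t["pixels"]).max(2)
for n,(x,y) in dict(bin_back=(176,188),bin_side=(355,188),padlock=(296,196),stamp=(273,141),stapler=(105,246),tray=(370,250)).items(): print(n,(df[y-8:y+8,x-8:x+8]>50).mean())
E
```

```text
0 [[[214.0, 168.0], [230.0, 208.0], [202.0, 196.0]]]
0.1 [[[214.0, 170.0], [230.0, 212.0], [200.0, 199.0]]]
[[249.0, 168.0], [260.0, 200.0]] [ 0.02185655 -0.21189531 -0.92356222]
bin_back 0.0
bin_side 0.30078125
padlock 0.1484375
stamp 0.01953125
stapler 0.0
tray 0.0
```

View pics/w8.png

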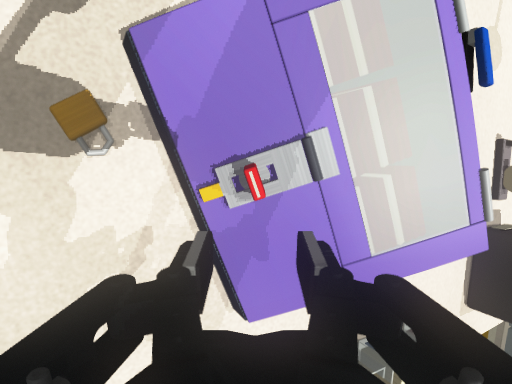

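Hasp corners (216,168)/(231,207) match the flat prediction, catch lies crosswise (249,167)-(259,198) as predicted, lid flush, gripper clear; the padlock/bin differences in the top view are shadow from the arm. Handing in.

```bash
python3 -c "
from plant import env
print(env.sign_off())"
```

```text
the job is handed in; nothing more can be done
None
```

The case is locked and the job is handed in. I turned the catch to its 0 stop, swung the hasp over by its tongue, pressed it flat, then turned the catch to its crosswise stop. The arm backed off clear at about 24 s of the 72 s allowed.

- **Hasp, catch and lid:** In the last wrist picture, the hasp corners and catch ends lie within about 2–4 pixels of where a flat hasp and a fully crosswise catch should appear. The lid seam looks closed. I judged it by eye and did not measure the lid angle. The wrist force was about zero.
- **Forces:** The highest wrist force I read was about 14 N, while pressing the hasp down.
- **Grip on the tongue:** It slid outward during the swing, from about 105 to 115 mm from the hinge. I let go early and pressed the hasp down the rest of the way with closed fingers.
- **Other things on the table:** A top-view comparison with the start showed no change at bin_back, the stapler or the card tray, and almost none at the stamp. It flagged pixel changes at bin_side (30%) and the padlock (15%). I put these down to the arm and its shadow, because the gripper never went near either. I did not measure their positions separately.

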